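# Mount the bait aerator pump and set its airflow

## Task

Set the battery air pump down fully home in the mounting bracket, with its dial end towards the robot and its brass air outlets facing away, then press the bracket's orange clamp lever down until it stays down by itself. Once the pump is clamped, turn its dial clockwise, click by click, to setting 5 (the fifth dot, five clicks on from the red off mark), let go, and leave everything else on the table where it is.

Things in the scene. Friction and masses are not known exactly. Their poses are not given: they have to be found in the camera images.
- pump_base (a point): Centre of the underside of the loose battery air pump for the live bait (petrol-blue box, sand-coloured top, about 0.6 to 0.85 kg, 150 mm long in its x, 110 mm wide in its y over the black rubber foot). The foot is a flat plate 150 x 110 x 10 mm; the box on it is 142 x 92 mm and its top lies 66 mm above the underside. The point's axes are the pump's: x from the dial end to the end with two short brass air outlets (which stand out to x = +89 mm at height 42 mm), z up.
- pump_handle (a point): Centre of the pump's carrying bar, 30 mm towards the outlet end from the pump's centre and 103 mm above its underside; the pump's centre of mass lies 65 mm below it and 11 mm towards the dial end. The bar runs along the pump's y, is 16 mm wide (pump x) and 14 mm high, with a 30 mm clear gap under it and 62 mm clear between its two posts (posts centred at pump y = +-37 mm). Same axes as the pump.
- dial_grip (a point): Point on the dial's axis where it is to be gripped: 36 mm towards the dial end from the pump's centre, 97 mm above the pump's underside. The dial has a 42 mm round skirt (top of the skirt 23 mm below this point) and across it an upright grip bar 40 mm long, 13 mm thick, its top 7 mm above this point. The dial turns about the vertical axis.
- dial (a joint): Dial angle in rad: 0 = off (red mark), grows clockwise seen from above, stops at 0 and 4.19. Nine clicks 0 to 8, 30 degrees (0.5236 rad) apart; setting 5 is 2.618. The bar's white end points, in the pump's frame, 120 degrees minus the dial angle counter-clockwise from +x, to dots that grow. About 0.11 N m turns it past a click; let go, it settles in the nearest. Starts between 0 and 2, as a rule in a click.
- bracket: Fixed aluminium mounting bracket on the table, origin at the centre of its underside, x along its length (about away from the robot), z up. Base plate 190 x 150 x 8 mm; the pump's foot stands on its floor, 8 mm above the table, in a bay 157 mm (x) by 117 mm (y) centred on the origin, between rails 14 mm high above the floor with flared lips up to 33 mm above the table. Home means pump centre on the bracket centre with pump x along bracket x.
- lever (a joint): Angle in rad of the sprung clamp lever at the bracket's right (-y) side: 0 = up (arm 50 degrees above level), 0.77 = fully down (6 degrees above level). A spring lifts it; from about 0.57 on a detent holds it down. Pressing it down takes up to about 10 N at the paddle. It drives a 10 mm steel bolt 14 mm inward, 2.5 mm above the top of the pump's foot, so it cannot close if the pump is not home.
- lever_paddle (a point): Centre of the top face of the lever's orange thumb paddle (36 mm along the bracket's x, 40 mm along the arm, 12 mm thick), 78 mm along the arm from the hinge. Raised, it is about 100 mm above the table; fully down, about 50 mm. It swings with the lever.
- lever_hinge (a point): Point on the lever's hinge axis, 92 mm to the -y side of the bracket's origin and 36 mm above the table; the hinge axis runs along the bracket's x and the arm points away from the bracket (-y).
- tray: Bystander: stainless steel measuring tray, 120 x 200 x 26 mm, origin under its centre.
- float: Bystander: red fishing float, 36 mm thick, about 120 mm long, lying in the tray; origin on its axis at its brass end.
- reel_cover: Bystander: round grey plastic reel cover, 88 mm across, 25 mm high, origin under its centre.
- ashtray: Bystander: blue ceramic ashtray with brass swivels, 88 mm across, 32 mm high, origin under its centre.
- spool: Bystander: black line spool, 74 mm across, 44 mm high, origin under its centre.
- mug: Bystander: white mug, 76 mm across, 85 mm high, origin under its centre.
- pliers: Bystander: pliers lying flat, 165 mm long, 15 mm high, origin below the pivot.

How it is judged:
On the way, in this order (a step that is already met when the one before it is completed fails the run):
1. the pump stands home in the bracket, dial end towards the robot (horizontal distance between pump_base and bracket below 0.008 m and height (world z) of pump_base below 0.011 m and angle between pump_base's own z axis and vertical below 0.05 rad and x of dial_grip in the frame of bracket below -0.02 m), for 0.2 s.
2. the clamp lever stays down by itself with nothing touching it (value of joint lever above 0.68 rad and contact force between the fingers and bracket below 0.2 N), for 0.2 s.
3. the dial is at setting 5 (value of joint dial between 2.468 and 2.768 rad), for 0.2 s.
At the end, for the whole second after the job is handed in: The pump stands home in the bracket (centre within 8 mm, foot within 3 mm of the floor, tilt under 0.05 rad), dial end towards the robot; the clamp lever is down (over 0.68 rad) and stays there; the dial is in click 5 (2.618 rad within 0.15) (all of step 1 and all of step 3 and value of joint lever above 0.68 rad); the robot touches nothing.
It fails at once if one of the other things on the table is shifted by more than 30 mm (the float 50 mm), or the mug or ashtray is tipped (distance of any of tray, reel_cover, ashtray, spool, mug, pliers from where it was at the start of the episode above 0.03 m or distance of float from where it was at the start of the episode above 0.05 m or angle between any of mug, ashtray's own z axis and vertical above 0.4 rad).
It also fails if it takes over 72 s, if anything falls off the work surface, if the arm or the gripper's body presses on something with over 40 N, if the wrist force passes 120 N, or if a joint passes its speed limit or range.

## Robot

A 7-joint arm with a two-finger parallel gripper is mounted at the origin on the work surface. World frame = base frame: x ahead of the robot, y to its left, z up, the work surface at z = 0. Lengths are in m, angles in rad, forces in N, time in s.
With the tool pointing down it reaches from about 0.35 to 0.9 m from the base axis. Payload 8.1 kg.
Tool frame: the origin (TCP) lies at the centre of the arm's flange, where the gripper is bolted on; the fingertips stand 178 mm ahead of it and the grasp point (between the pads) lies 159 mm ahead of it; z points along the fingers, y is the direction in which the jaws open and shut (so a half turn about z gives the same grasp; the last joint's range is limited). The gripper opens to 92 mm and grips with 3 to 60 N. Pads are 19 mm wide; open, the fingers measure 130 mm over their backs; the gripper's body (75 mm by 190 mm) begins 47 mm behind the grasp point.
Start: joints at [1.032, 0.434, 0.025, 1.573, -0.012, 1.134, -0.075], TCP at [0.264, -0.567, 0.405] pointing down, gripper open.
Joint ranges: [-2.62, 2.62], [-0.44, 2.09], [-1.27, 1.32], [0.08, 2.57], [-1.32, 4.46], [0.12, 2], [-2.74, 2.74]. Speed limits (rad/s): [2.22, 2.22, 3.01, 3.01, 3.14, 3.14, 3.14].

## Interface

Orientations are given as a rotation vector (axis times angle).
In Python, from cell import arm gives the robot as it stands. The module is installed in compiled form; this text tells all that it offers.
- The arm moves only by the tool move_arm, never from a script. Its argument "steps" is a list of rows, each a list of 4 numbers: the shift along the tool's x, y, z in mm, then the turn about the tool's z in rad. In form: [[x, y, z, twist], ...]. A call has 1 to 20 rows; each row is the pose to reach, as a shift and turn from the pose commanded when the call began, along the tool's axes at that moment; what a row does not reach only later rows make up. A row lasts 1/8 s, in which the tool goes at most 62.5 mm and 10.7 degrees, less where a joint would pass 70% of its speed; a pose out of reach is approached as far as the arm can. A call with a gripper value outside its range is refused whole. "grip" is the finger opening in mm, from 0 to 91.8, set as the call begins (left out, the last holds). The fingers move at their own pace and stop on an object; "grip_force" is the grip in N (left out, the last holds). Time passes only in rows, so rows that repeat a pose let the fingers close. It gives the time, the measured TCP pose, the force and the opening at its end, in the units of the state.
- arm.observe(): the state, without advancing time (a new reading comes with each control period).
- arm.get_image(name): name is "side" or "top" or "wrist"; returns the picture (400x640x3 uint8, red, green, blue); there is no depth.
- arm.camera_info(name): a dict with "mtx" (3x3 intrinsics, pixels), "pose" (4x4, takes a point from camera to world coordinates); the wrist camera has in their place "T_tool_cam" (4x4, takes a point from camera to tool coordinates, whose origin is the TCP and whose axes are the flange's). Camera axes: x right, y down, z forward; pixel columns grow to the right and rows downward; lengths in m; the calibration is good to about 2 mm. The wrist camera is an equidistant fisheye: a pixel r from the principal point sees the ray r / f radians off the axis. A picture is of the moment at which its call begins: read the wrist's pose just before it. camera_info takes no time and is no camera call.
- arm.sign_off(): hands the job in, once; it reports no verdict.
The state is a dict: "clock": time; "joints": joint angles; "dq": joint speeds; "joint_efforts": joint torques, N m; "position": TCP position; "ee_rot": TCP orientation; "force": force on the tool from outside, world axes, zero at the start; "ft_torque": the same for the moment, N m; "width": opening from 0.0 (shut) to 1.0 (fully open).
Only numpy, scipy, OpenCV 4.12 (cv2) and the standard library are available. Lean on these libraries where they do the work, as an engineer would, in place of code of your own. Each camera call takes 0.05 s, during which the arm holds its last target.

## Working session

There is one attempt and no reset: what is moved stays moved. The work goes in short steps, Python scripts to look and compute and a tool call to move; the robot and the scene stay as the last step left them, time stands still between calls to the robot, and variables do not carry over. Pictures are saved under pics/ and viewed, and the job is handed in when it is done.

Besides the shell and the picture viewer there is one more tool, called after "Emit:" in YAML: its name, and indented under it one key for each argument. move_arm: Moves the arm, as the interface text tells. Its arguments: {"type":"object","properties":{"steps":{"type":"array"},"grip":{"type":"number"},"grip_force":{"type":"number"}},"required":["steps"]}

```bash
mkdir -p pics; python3 - <<'E'
from cell import arm
import cv2
s=arm.observe();print({k:s[k] for k in('clock','position','ee_rot','width','force')})
for n in('side','top','wrist'):
    im=arm.get_image(n);cv2.imwrite(f'pics/{n}0.png',im[:,:,::-1])
    print(n,arm.camera_info(n))
E
```

```text
{'clock': 0.0, 'position': array([ 0.26369417, -0.56637638,  0.40393854]), 'ee_rot': array([-3.06585113e+00, -6.78737328e-01,  7.38912005e-04]), 'width': 0.9990435677359237, 'force': array([ 0.56456113,  0.24422843, -0.33161437])}
side {'mtx': array([[516.91045524,   0.        , 317.65109181],
       [  0.        , 516.91045524, 203.90555314],
       [  0.        ,   0.        ,   1.        ]]), 'pose': array([[ 0.94437055, -0.16871545,  0.28231077,  0.08917923],
       [-0.32882197, -0.46777994,  0.82040114, -1.39616387],
       [-0.00635504, -0.86759266, -0.49723495,  0.93838483],
       [ 0.        ,  0.        ,  0.        ,  1.        ]])}
top {'mtx': array([[423.63364041,   0.        , 320.0172773 ],
       [  0.        , 423.63364041, 208.37500211],
       [  0.        ,   0.        ,   1.        ]]), 'pose': array([[ 0.00421652, -0.99048626,  0.13754703,  0.43658372],
       [-0.99998194, -0.00476532, -0.00366087, -0.01188887],
       [ 0.00428149, -0.13752911, -0.99048847,  1.16053967],
       [ 0.        ,  0.        ,  0.        ,  1.        ]])}
wrist {'mtx': array([[309.70691629,   0.        , 318.77643961],
       [  0.        , 309.70691629, 204.09147926],
       [  0.        ,   0.        ,   1.        ]]), 'T_tool_cam': array([[ 3.84568474e-04, -9.65382976e-01, -2.60836274e-01,
         6.97927867e-02],
       [ 9.99999150e-01,  6.96281390e-04, -1.10264592e-03,
        -1.01441637e-03],
       [ 1.24609104e-03, -2.60835628e-01,  9.65382423e-01,
         2.02639892e-02],
       [ 0.00000000e+00,  0.00000000e+00,  0.00000000e+00,
         1.00000000e+00]])}
```

View pics/top0.png

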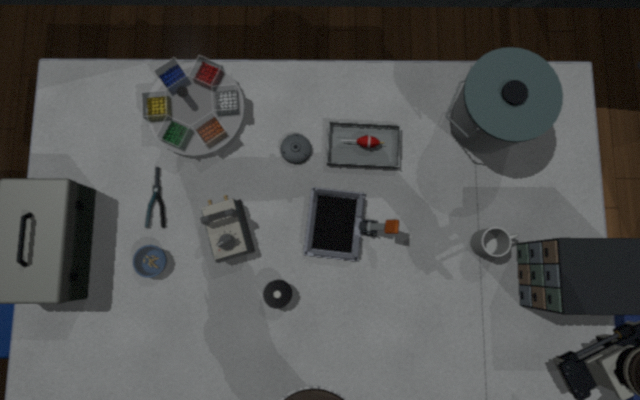

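View pics/side0.png

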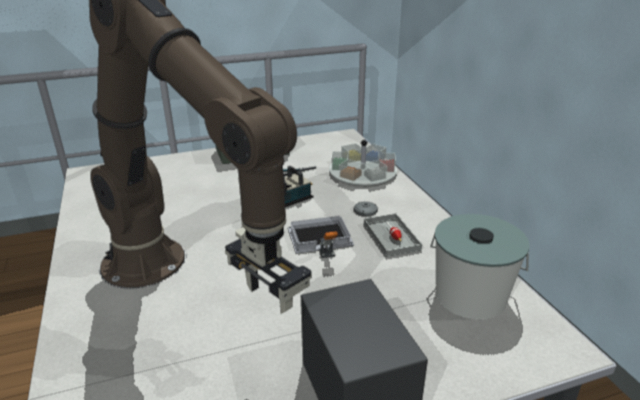

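View pics/wrist0.png

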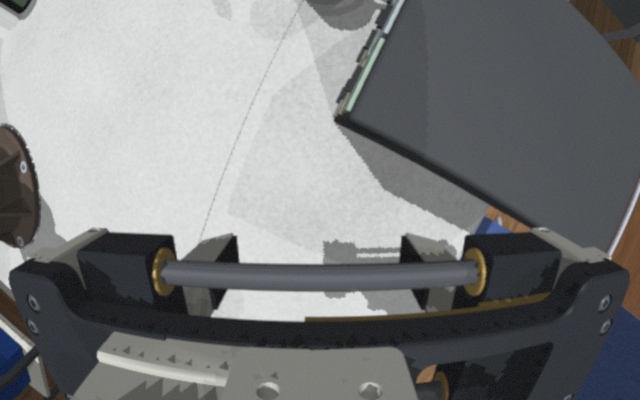

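The top view shows the pump near (226,230), bracket near (336,225), lever at (390,228), spool (278,293), tray (365,147), reel cover (296,148). I'll enlarge the pump and bracket.

```bash
cat > h.py <<'E'
import numpy as np,cv2
from cell import arm
from scipy.spatial.transform import Rotation as R
C={n:arm.camera_info(n) for n in('top','side','wrist')}
def ray(n,uv,s=None):
    K=C[n]['mtx'];u,v=uv
    x=(u-K[0,2])/K[0,0];y=(v-K[1,2])/K[1,1]
    if n!='wrist':
        P=C[n]['pose'];d=np.array([x,y,1.])
    else:
        T=np.eye(4);T[:3,:3]=R.from_rotvec(s['ee_rot']).as_matrix();T[:3,3]=s['position']
        P=T@C[n]['T_tool_cam'];r=np.hypot(x,y)+1e-12
        d=np.array([x/r*np.sin(r),y/r*np.sin(r),np.cos(r)])
    return P[:3,3],P[:3,:3]@d
def atz(n,uv,z,s=None):
    o,d=ray(n,uv,s);return o+d*(z-o[2])/d[2]
def proj(n,p,s=None):
    K=C[n]['mtx']
    if n!='wrist':P=C[n]['pose']
    else:
        T=np.eye(4);T[:3,:3]=R.from_rotvec(s['ee_rot']).as_matrix();T[:3,3]=s['position'];P=T@C[n]['T_tool_cam']
    c=P[:3,:3].T@(np.asarray(p)-P[:3,3])
    if n!='wrist':return K[:2,:2]@(c[:2]/c[2])+K[:2,2]
    r=np.hypot(c[0],c[1]);th=np.arctan2(r,c[2]);return K[0,0]*th*c[:2]/(r+1e-12)+K[:2,2]
def crop(im,x0,y0,x1,y1,k,fn):
    c=cv2.resize(im[y0:y1,x0:x1],None,fx=k,fy=k,interpolation=cv2.INTER_CUBIC)
    cv2.imwrite(fn,c[:,:,::-1] if True else c)
def snap(n,fn):
    s=arm.observe();im=arm.get_image(n);cv2.imwrite(fn,im[:,:,::-1]);return s,im
E
python3 - <<'E'
import cv2
from h import *
im=cv2.imread('pics/top0.png')[:,:,::-1]
crop(im,190,180,270,275,6,'pics/c1.png')
crop(im,295,175,420,270,6,'pics/c2.png')
E
```

```text
(no output)
```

View pics/c1.png

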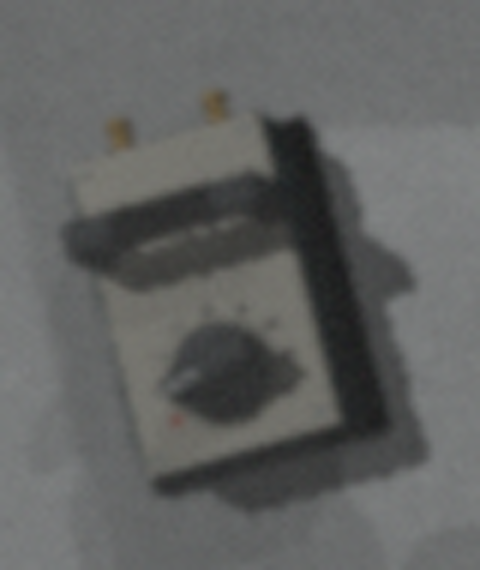

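View pics/c2.png

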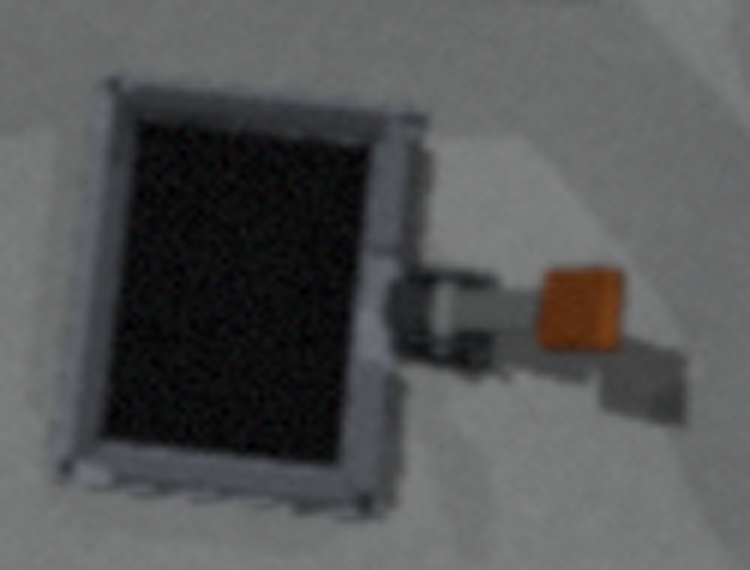

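```bash
python3 - <<'E'
from h import *
f=lambda l,x0,y0,z:[atz('top',(x0+(a+.5)/6-.5,y0+(b+.5)/6-.5),z)[:2] for a,b in l]
p=np.array(f([(72,175),(262,113),(345,425),(155,475)],190,180,.066));print(p.round(4),p.mean(0))
print([np.linalg.norm(p[i]-p[(i+1)%4]) for i in range(4)], [np.degrees(np.arctan2(*(p[a]-p[b])[::-1])) for a,b in((0,3),(1,2),(0,1),(3,2))])
# foot right corners z .01
print(np.round(f([(312,120),(390,425)],190,180,.01),4))
b=np.array(f([(110,80),(423,120),(375,515),(60,468)],295,175,.033));print(b.round(4),b.mean(0))
print([np.linalg.norm(b[i]-b[(i+1)%4]) for i in range(4)],[np.degrees(np.arctan2(*(b[a]-b[c])[::-1])) for a,c in((0,3),(1,2),(0,1),(3,2))])
b=np.array(f([(135,125),(370,148),(335,462),(108,437)],295,175,.02));print(b.round(4),b.mean(0))
print('paddle',f([(582,308)],295,175,.1))
print('spool',atz('top',(278,293),.044),'reel',atz('top',(296,148),.025),'ashtray',atz('top',(150,261),.03),'tray',atz('top',(365,146),.02),'mug',atz('top',(496,241),.085))
s=arm.observe();M=R.from_rotvec(s['ee_rot']).as_matrix();print(M.round(3))
E
```

```text
[[0.5861 0.2926]
 [0.6138 0.211 ]
 [0.4785 0.1711]
 [0.4569 0.2517]] [0.53383772 0.23160435]
[np.float64(0.08610315803906898), np.float64(0.14099923459690547), np.float64(0.08337685053597224), np.float64(0.13552004741331133)] [np.float64(17.58013962617581), np.float64(16.445968852310017), np.float64(108.74297053450567), np.float64(105.03381041548961)]
[[0.6197 0.1995]
 [0.4808 0.1602]]
[[ 0.6489  0.0034]
 [ 0.6314 -0.1376]
 [ 0.4548 -0.1146]
 [ 0.4748  0.0243]] [ 0.55245602 -0.05612639]
[np.float64(0.14208312588471567), np.float64(0.1780756094462911), np.float64(0.14036147503676694), np.float64(0.17543143110418188)] [np.float64(-6.852955727843287), np.float64(-7.418756089570607), np.float64(82.88791505298212), np.float64(81.80880226182329)]
[[ 0.6306 -0.0079]
 [ 0.6206 -0.1148]
 [ 0.4784 -0.0981]
 [ 0.4891  0.0034]] [ 0.55467835 -0.05436484]
paddle [array([ 0.54018697, -0.19597419])]
spool [0.36999983 0.09179428 0.044     ] reel [0.7621966  0.05091491 0.025     ] ashtray [0.45093681 0.43288308 0.03      ] tray [ 0.77039166 -0.14024621  0.02      ] mug [ 0.50441056 -0.46332098  0.085     ]
[[ 0.907  0.422 -0.001]
 [ 0.422 -0.907  0.001]
 [-0.    -0.001 -1.   ]]
```

```bash
cat >> h.py <<'E'
def to(p,yaw):
    s=arm.observe();M=R.from_rotvec(s['ee_rot']).as_matrix()
    d=M.T@(np.asarray(p)-s['position'])*1000
    cur=np.arctan2(M[1,0],M[0,0]);tw=-(np.radians(yaw)-cur);tw=(tw+np.pi)%(2*np.pi)-np.pi
    print('row',d.round(1),round(tw,3),'curyaw',np.degrees(cur).round(1),'tilt',np.degrees(np.arccos(-M[2,2])).round(2),'j7',s['joints'][6].round(2),'t',s['clock'])
E
python3 - <<'E'
from h import *
to((.30,-.30,.43),60)
to((.54,-.06,.45),83)
E
```

```text
row [ 145.3 -226.3  -25.6] -0.611 curyaw 25.0 tilt 0.07 j7 -0.08 t 0.15
row [ 464.2 -342.6  -45.5] -1.013 curyaw 25.0 tilt 0.07 j7 -0.08 t 0.15
```

Emit:
move_arm:
  steps:
    - [45,-70,-8,-0.15]
    - [90,-140,-16,-0.3]
    - [145,-226,-26,-0.5]
    - [200,-250,-30,-0.6]
    - [260,-270,-35,-0.75]
    - [320,-290,-40,-0.9]
    - [380,-315,-45,-1.0]
    - [430,-330,-45,-1.01]
    - [464,-343,-45,-1.013]
    - [464,-343,-45,-1.013]
    - [464,-343,-45,-1.013]
    - [464,-343,-45,-1.013]
  grip: 40

```text
clock: 1.65
position: [0.5393, -0.0605, 0.4493]
ee_rot: [-2.353, -2.081, 0.002]
force: [-0.1, -0.8, -0.6]
width: 0.435
```

```bash
python3 - <<'E'
from h import *
import pickle
s,im=snap('wrist','pics/w1.png');pickle.dump(s,open('w1.pkl','wb'))
to((.534,.232,.45),106.5)
print(s['position'],s['dq'].round(3),s['joints'])
E
```

```text
row [290.1 -41.1  -0.8] -0.412 curyaw 82.9 tilt 0.07 j7 -0.25 t 1.7
[ 0.53927098 -0.06051988  0.4492846 ] [ 0.02  -0.012  0.01   0.01   0.     0.001  0.   ] [ 0.3704235   0.30867584 -0.46466721  1.67877992  0.14767388  1.19017082
 -0.25305911]
```

View pics/w1.png

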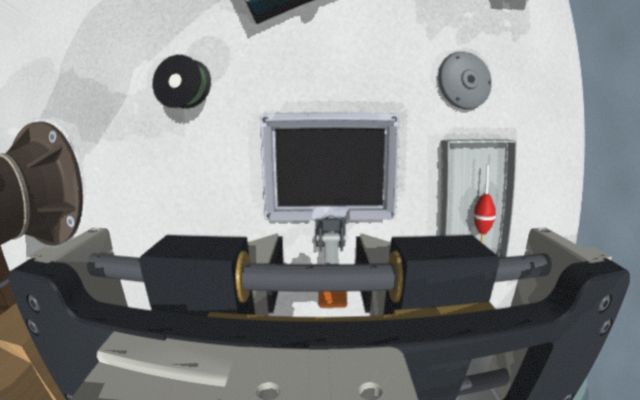

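The wrist view shows the whole bracket (262–397, 115–222) with the lever below and the gripper across the bottom. I'll crop it to read corners.

```bash
python3 - <<'E'
from h import *
im=cv2.imread('pics/w1.png')[:,:,::-1]
crop(im,250,105,410,235,5,'pics/c3.png')
E
```

```text
(no output)
```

View pics/c3.png

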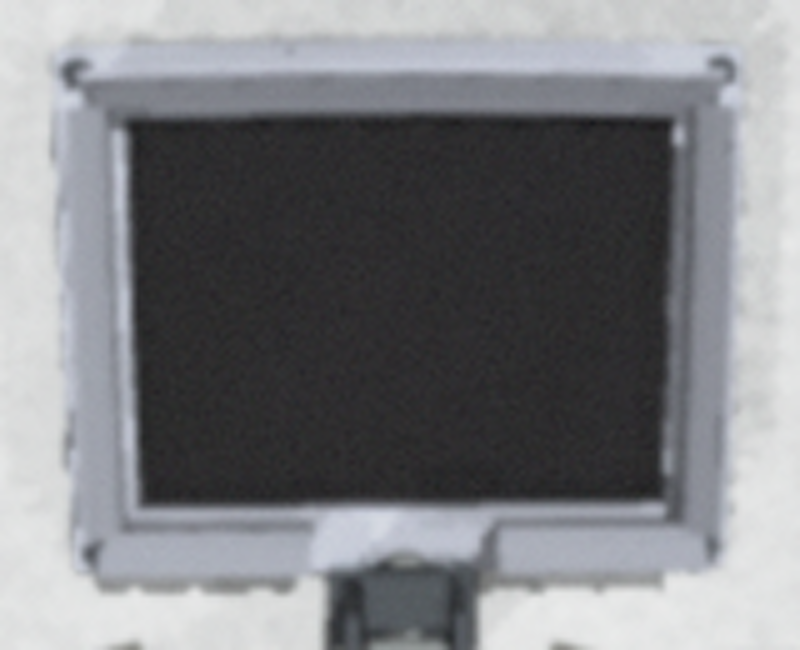

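Emit:
move_arm:
  steps:
    - [60,-8,-1,-0.1]
    - [120,-16,-1,-0.2]
    - [180,-26,-1,-0.3]
    - [240,-36,-1,-0.412]
    - [290,-41,-1,-0.412]
    - [290,-41,-1,-0.412]
    - [290,-41,-1,-0.412]

```text
clock: 2.58
position: [0.5346, 0.2313, 0.4505]
ee_rot: [1.879, 2.517, -0.002]
force: [0.5, -0.8, 0.8]
width: 0.436
```

```bash
python3 - <<'E'
from h import *
import pickle
s,im=snap('wrist','pics/w2.png');pickle.dump(s,open('w2.pkl','wb'))
print(s['position'],s['joints'])
crop(im,240,90,400,240,5,'pics/c4.png')
E
```

```text
[0.53459651 0.23128589 0.45053885] [-0.05472277  0.40621899 -0.6303717   1.57332796  0.24981114  1.2445299
 -0.43899317]
```

View pics/w2.png

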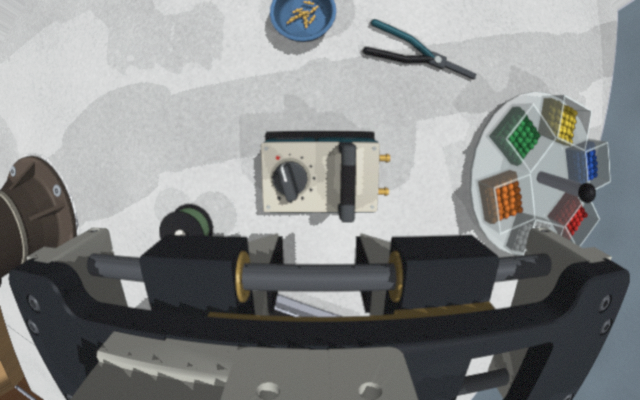

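View pics/c4.png

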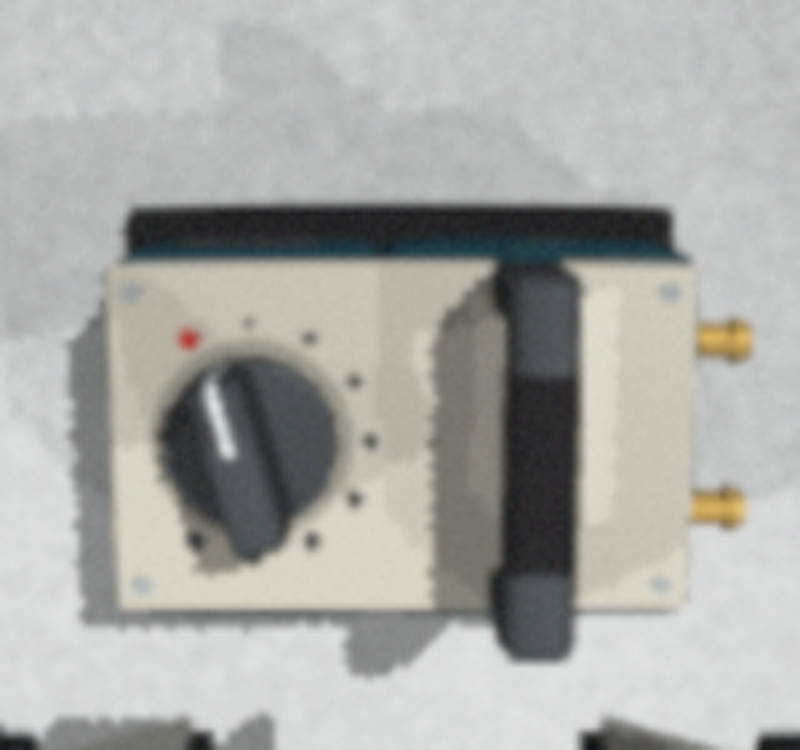

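```bash
python3 - <<'E'
from h import *
import pickle
def g(f,l,x0,y0,z,k=5):
    s=pickle.load(open(f,'rb'));return np.array([atz('wrist',(x0+(a+.5)/k-.5,y0+(b+.5)/k-.5),z,s)[:2] for a,b in l])
ang=lambda v:np.degrees(np.arctan2(v[1],v[0])).round(2)
def rect(p,t):
    print(t,p.round(4).tolist(),'c',p.mean(0).round(4),'x-len',[np.linalg.norm(p[1]-p[0]).round(4),np.linalg.norm(p[2]-p[3]).round(4)],'y-len',[np.linalg.norm(p[3]-p[0]).round(4),np.linalg.norm(p[2]-p[1]).round(4)],'yaw',ang(p[1]-p[0]),ang(p[2]-p[3]),ang(p[0]-p[3])-90,ang(p[1]-p[2])-90)
rect(g('w1.pkl',[(72,62),(726,62),(712,552),(92,556)],250,105,.033),'brk lip screws')
rect(g('w1.pkl',[(130,120),(672,122),(664,500),(143,504)],250,105,.0125),'brk floor')
rect(g('w1.pkl',[(62,50),(742,50),(728,570),(82,574)],250,105,.033),'brk lip outer')
rect(g('w2.pkl',[(110,265),(692,262),(685,610),(120,608)],240,90,.066),'pump top')
rect(g('w2.pkl',[(500,262),(576,262),(576,660),(496,655)],240,90,.107),'handle')
print('foot',g('w2.pkl',[(128,210),(672,210)],240,90,.01))
d=g('w2.pkl',[(225,362),(250,558)],240,90,.104);print('dial bar',d,d.mean(0),ang(d[0]-d[1]))
w=g('w2.pkl',[(209,378),(232,458)],240,90,.104);print(ang(w[0]-w[1]))
dots=g('w2.pkl',[(188,340),(250,322),(310,338),(354,382),(370,440),(354,498),(312,541),(196,541)],240,90,.066)
c,r=cv2.minEnclosingCircle(dots.astype(np.float32));print('dots',c,r,[ang(x-np.array(c)) for x in dots])
E
```

```text
brk lip screws [[0.4787, 0.0267], [0.6452, 0.0074], [0.6312, -0.1233], [0.4639, -0.1038]] c [ 0.5547 -0.0483] x-len [np.float64(0.1677), np.float64(0.1684)] y-len [np.float64(0.1314), np.float64(0.1314)] yaw -6.63 -6.64 -6.459999999999994 -6.140000000000001
brk floor [[0.4886, 0.0097], [0.6335, -0.0078], [0.6224, -0.113], [0.4766, -0.0964]] c [ 0.5553 -0.0519] x-len [np.float64(0.146), np.float64(0.1468)] y-len [np.float64(0.1067), np.float64(0.1058)] yaw -6.88 -6.53 -6.480000000000004 -6.030000000000001
brk lip outer [[0.4765, 0.0302], [0.6498, 0.0102], [0.6354, -0.129], [0.4603, -0.1086]] c [ 0.5555 -0.0493] x-len [np.float64(0.1745), np.float64(0.1763)] y-len [np.float64(0.1397), np.float64(0.14)] yaw -6.59 -6.67 -6.670000000000002 -5.909999999999997
pump top [[0.4555, 0.2577], [0.5874, 0.2977], [0.6134, 0.2159], [0.4789, 0.1765]] c [0.5338 0.237 ] x-len [np.float64(0.1378), np.float64(0.1401)] y-len [np.float64(0.0845), np.float64(0.0858)] yaw 16.85 16.33 16.060000000000002 17.599999999999994
handle [[0.5405, 0.2856], [0.5557, 0.2904], [0.5825, 0.2075], [0.5652, 0.2036]] c [0.561  0.2468] x-len [np.float64(0.0159), np.float64(0.0178)] y-len [np.float64(0.0857), np.float64(0.0871)] yaw 17.23 12.6 16.760000000000005 17.97
foot [[0.44733947 0.26724404]
 [0.58900981 0.30935041]]
dial bar [[0.49094545 0.24865699]
 [0.50749179 0.20863611]] [0.49921862 0.22864655] 112.46
121.25
dots (0.4994458258152008, 0.22622248530387878) 0.02865588292479515 [np.float64(137.71), np.float64(106.35), np.float64(76.46), np.float64(46.29), np.float64(16.66), np.float64(-13.48), np.float64(-43.7), np.float64(-103.28)]
```

```bash
python3 - <<'E'
from h import *
to((.562,.243,.31),106.7)
E
```

```text
row [  4.3  29.6 140.6] -0.005 curyaw 106.4 tilt 0.1 j7 -0.44 t 2.625
```

Emit:
move_arm:
  steps:
    - [2,15,50,0]
    - [4,29.5,100,-0.005]
    - [4,29.5,140,-0.005]
    - [4,29.5,140,-0.005]
    - [4,29.5,140,-0.005]

```text
clock: 3.25
position: [0.5621, 0.2445, 0.3125]
ee_rot: [1.872, 2.521, 0.002]
force: [-0.4, -0.1, 0.5]
width: 0.437
```

```bash
python3 - <<'E'
from h import *
import pickle
s,im=snap('wrist','pics/w3.png');pickle.dump(s,open('w3.pkl','wb'))
print(s['position'])
to((.562,.243,.262),106.7)
E
```

```text
[0.56214668 0.24451572 0.31249866]
row [-1.8 -0.9 51. ] 0.002 curyaw 106.8 tilt 0.17 j7 -0.52 t 3.3
```

View pics/w3.png

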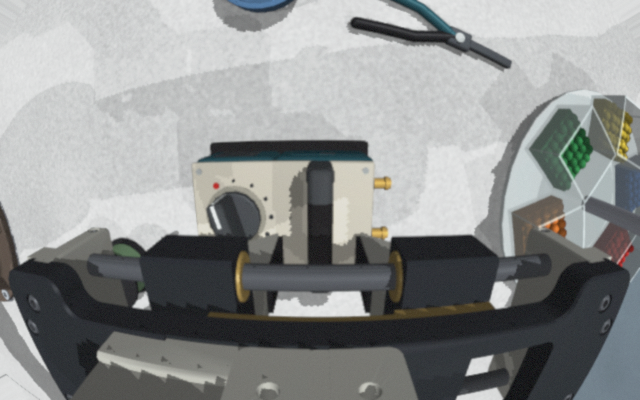

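```bash
python3 - <<'E'
from h import *
import pickle
s=pickle.load(open('w3.pkl','rb'))
a=atz('wrist',(320,163),.108,s);b=atz('wrist',(318,302),.108,s)
print(a,b,np.linalg.norm(a-b),(a+b)/2)
E
```

```text
[0.54928316 0.28960592 0.108     ] [0.57594072 0.19706362 0.108     ] 0.09630525839724374 [0.56261194 0.24333477 0.108     ]
```

Emit:
move_arm:
  steps:
    - [-1,-1,20,0]
    - [-1.5,-1,40,0]
    - [-1.5,-1,51,0]
    - [-1.5,-1,51,0]
    - [-1.5,-1,51,0]

```text
clock: 3.92
position: [0.5611, 0.2439, 0.2603]
ee_rot: [1.871, 2.524, 0.001]
force: [0.0, -0.9, 0.9]
width: 0.436
```

Emit:
move_arm:
  steps:
    - [0,0,0,0]
    - [0,0,0,0]
    - [0,0,0,0]
    - [0,0,0,0]
    - [0,0,0,0]
  grip: 0
  grip_force: 50

```text
clock: 4.55
position: [0.5613, 0.2437, 0.2601]
ee_rot: [1.871, 2.523, 0.002]
force: [2.1, 0.6, 1.6]
width: 0.168
```

```bash
python3 - <<'E'
from h import *
s=arm.observe();print(s['position'],s['width']*91.8,s['force'])
to((.562,.243,.262),106.7)
E
```

```text
[0.56130653 0.24368878 0.26006377] 15.463300362124379 [2.12428716 0.56890831 1.63316791]
row [-0.9  0.5 -1.9] 0.003 curyaw 106.9 tilt 0.07 j7 -0.55 t 4.55
```

Emit:
move_arm:
  steps:
    - [0,0,-15,0]
    - [0,0,-40,0]
    - [0,0,-70,0]
    - [0,0,-95,0]
    - [0,0,-100,0]
    - [0,0,-100,0]

```text
clock: 5.3
position: [0.5605, 0.2432, 0.3591]
ee_rot: [-1.871, -2.523, 0.002]
force: [-0.1, -0.5, -6.7]
width: 0.173
```

```bash
python3 - <<'E'
from h import *
s=arm.observe();print(s['position'],s['width']*91.8,s['force'],s['ft_torque'])
to((.584,-.055,.36),83.3)
E
```

```text
[0.56053996 0.24321277 0.35910358] 15.907480077889938 [-0.06441833 -0.52727435 -6.69569269] [ 0.04150079 -0.15945661  0.02089164]
row [-292.2  -64.2   -0.7] 0.412 curyaw 106.9 tilt 0.08 j7 -0.49 t 5.3
```

Lifted (6.7 N). Carrying to the bracket.

Emit:
move_arm:
  steps:
    - [-20,-4,-1,0.03]
    - [-55,-12,-1,0.08]
    - [-95,-21,-1,0.14]
    - [-135,-30,-1,0.2]
    - [-175,-39,-1,0.26]
    - [-215,-48,-1,0.32]
    - [-250,-56,-1,0.37]
    - [-275,-61,-1,0.4]
    - [-292,-64,-1,0.412]
    - [-292,-64,-1,0.412]
    - [-292,-64,-1,0.412]
    - [-292,-64,-1,0.412]

```text
clock: 6.8
position: [0.5845, -0.0528, 0.3608]
ee_rot: [-2.345, -2.09, -0.001]
force: [0.2, -0.6, -7.1]
width: 0.168
```

```bash
python3 - <<'E'
from h import *
s=arm.observe();print(s['position'],s['width']*91.8,s['force'])
import pickle
s,im=snap('wrist','pics/w4.png');pickle.dump(s,open('w4.pkl','wb'))
_,im=snap('top','pics/t4.png');crop(im,280,165,430,275,5,'pics/t4c.png')
_,im=snap('side','pics/s4.png');crop(im,240,140,400,300,4,'pics/s4c.png')
to((.584,-.055,.36),83.3)
E
```

```text
[ 0.58454763 -0.05280335  0.36082746] 15.434807429841372 [ 0.16100518 -0.63718316 -7.0824887 ]
row [-1.4 -0.4  0.8] 0.001 curyaw 83.4 tilt 0.01 j7 -0.33 t 6.95
```

View pics/w4.png

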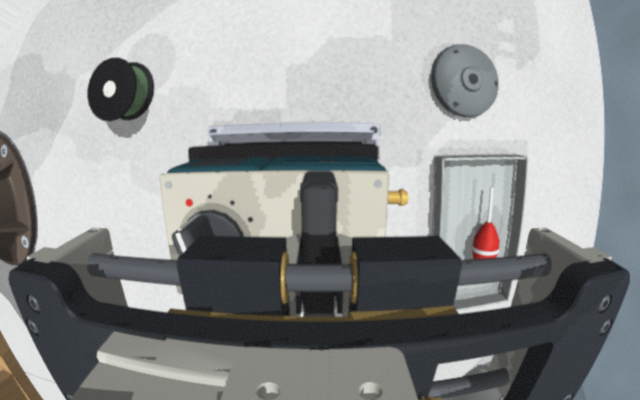

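View pics/t4c.png

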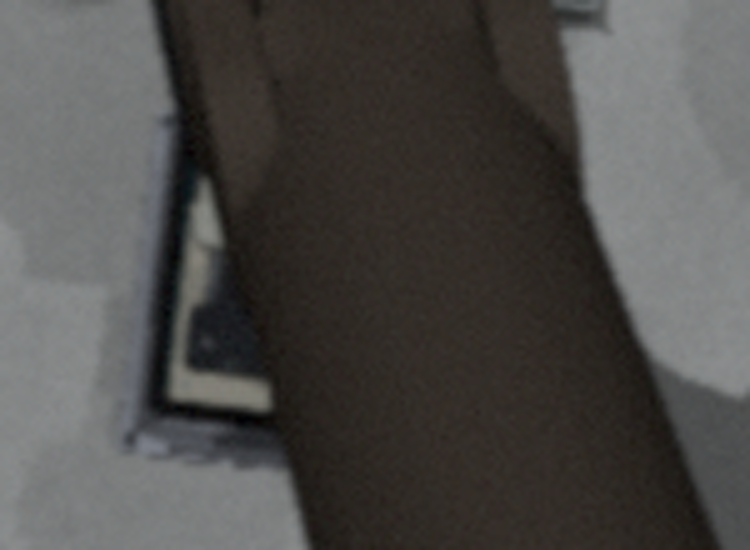

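View pics/s4c.png

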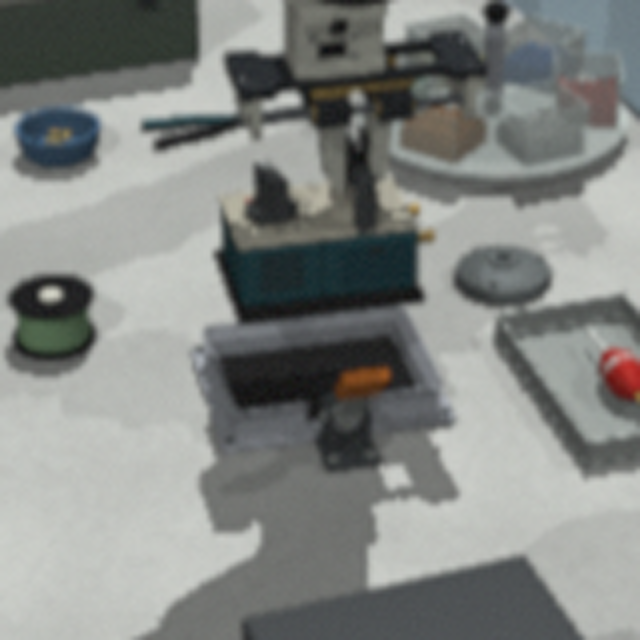

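```bash
python3 - <<'E'
from h import *
import pickle
s=pickle.load(open('w4.pkl','rb'))
im=cv2.imread('pics/w4.png')[:,:,::-1];crop(im,150,110,410,250,3,'pics/w4c.png')
c=np.radians(-6.6);Rz=np.array([[np.cos(c),-np.sin(c)],[np.sin(c),np.cos(c)]])
tcp=s['position']
pc=tcp[:2]-Rz@[.03,0]; zb=tcp[2]-.26
for x,y,z in((-75,55,10),(75,55,10),(-71,46,66),(71,46,66)):
    p=np.r_[pc+Rz@[x/1e3,y/1e3],zb+z/1e3];print('pump',x,y,z,proj('wrist',p,s).round(1))
for x,y,z in((-88,70,33),(88,70,33)):
    p=np.r_[np.array([.554,-.052])+Rz@[x/1e3,y/1e3],z/1e3];print('brk',x,y,z,proj('wrist',p,s).round(1))
E
```

```text
pump -75 55 10 [186.5 147.7]
pump 75 55 10 [380.1 145. ]
pump -71 46 66 [157.9 170. ]
pump 71 46 66 [391.4 167.6]
brk -88 70 33 [204.7 129.8]
brk 88 70 33 [377.6 127.4]
```

View pics/w4c.png

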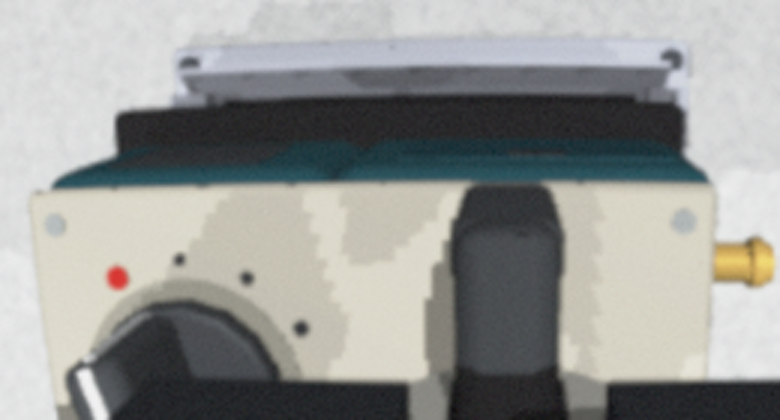

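Emit:
move_arm:
  steps:
    - [-1,0,20,0]
    - [-1.5,0,40,0]
    - [-1.5,0,58,0]
    - [-1.5,0,58,0]
    - [-1.5,0,58,0]

```text
clock: 7.58
position: [0.5847, -0.0557, 0.3033]
ee_rot: [2.347, 2.088, 0.001]
force: [0.8, 0.3, -7.0]
width: 0.169
```

```bash
python3 - <<'E'
from h import *
s=arm.observe();print(s['position'],s['width']*91.8,s['force'])
import pickle
s,im=snap('wrist','pics/w5.png');pickle.dump(s,open('w5.pkl','wb'));crop(im,150,110,410,250,3,'pics/w5c.png')
_,im=snap('side','pics/s5.png');crop(im,270,170,370,270,6,'pics/s5c.png')
_,im=snap('top','pics/t5.png');crop(im,280,165,430,275,5,'pics/t5c.png')
c=np.radians(-6.6);Rz=np.array([[np.cos(c),-np.sin(c)],[np.sin(c),np.cos(c)]])
tcp=s['position']
pc=tcp[:2]-Rz@[.03,0]; zb=tcp[2]-.26
for x,y,z in((-75,55,10),(75,55,10)):
    p=np.r_[pc+Rz@[x/1e3,y/1e3],zb+z/1e3];print('pump',x,y,z,3*(proj('wrist',p,s)-[150,110]))
for x,y,z in((-88,70,33),(88,70,33)):
    p=np.r_[np.array([.554,-.051])+Rz@[x/1e3,y/1e3],z/1e3];print('brk',x,y,z,3*(proj('wrist',p,s)-[150,110]))
E
```

```text
[ 0.58472928 -0.05571167  0.30332734] 15.484020989208693 [ 0.78037233  0.30156035 -6.99192805]
pump -75 55 10 [108.41871038 113.54662594]
pump 75 55 10 [688.9687934  104.01953249]
brk -88 70 33 [90.58057383 53.79202379]
brk 88 70 33 [718.66529989  40.82496603]
```

View pics/w5c.png

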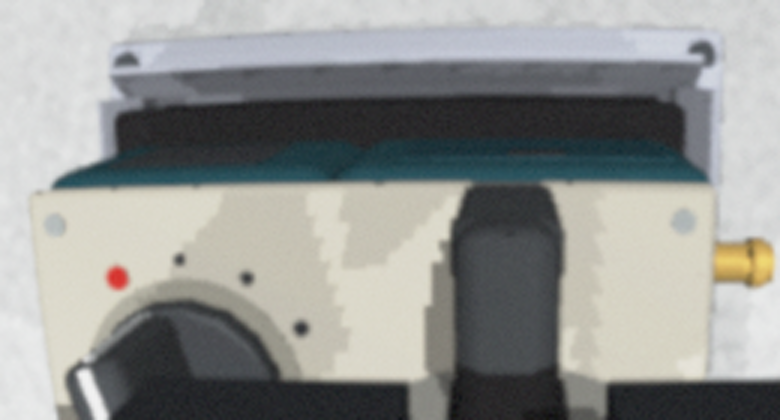

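View pics/s5c.png

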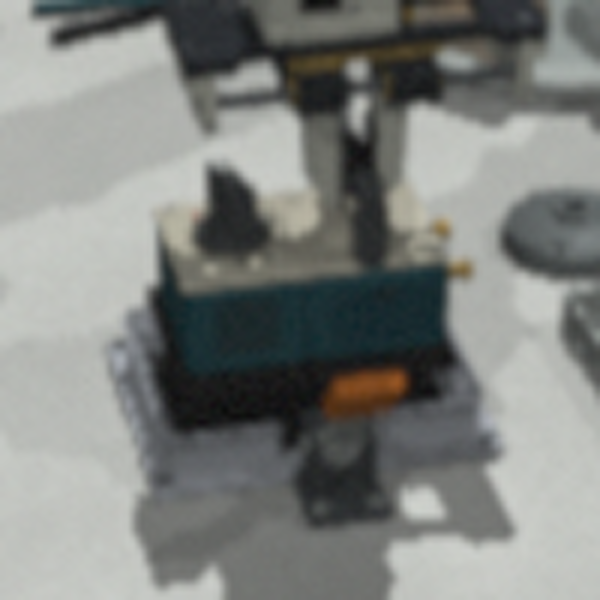

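View pics/t5c.png

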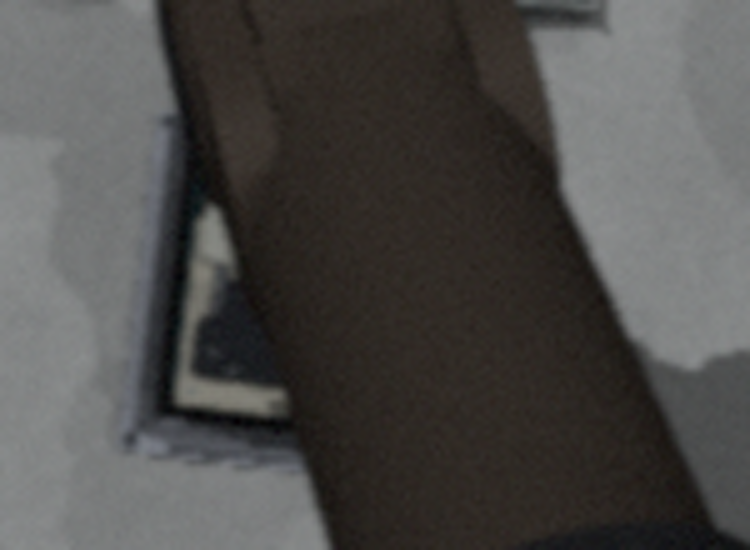

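```bash
python3 - <<'E'
from h import *
import pickle
def tri(obs):
    A=np.zeros((3,3));b=np.zeros(3)
    for f,uv in obs:
        s=pickle.load(open(f,'rb'));o,d=ray('wrist',uv,s);d/=np.linalg.norm(d);Q=np.eye(3)-np.outer(d,d);A+=Q;b+=Q@o
    p=np.linalg.solve(A,b)
    r=[np.array(uv)-proj('wrist',p,pickle.load(open(f,'rb'))) for f,uv in obs];return p,np.round(r,1).tolist()
c5=lambda a,b:(250+(a+.5)/5-.5,105+(b+.5)/5-.5)
c3=lambda a,b:(150+(a+.5)/3-.5,110+(b+.5)/3-.5)
L=tri([('w1.pkl',c5(76,70)),('w4.pkl',c3(190,64)),('w5.pkl',c3(126,62))])
Rr=tri([('w1.pkl',c5(722,68)),('w4.pkl',c3(672,58)),('w5.pkl',c3(702,52))])
print(L,Rr,(L[0]+Rr[0])/2,np.linalg.norm(L[0]-Rr[0]))
L=tri([('w1.pkl',c5(60,48)),('w4.pkl',c3(176,50)),('w5.pkl',c3(112,45))])
Rr=tri([('w1.pkl',c5(744,46)),('w4.pkl',c3(688,42)),('w5.pkl',c3(720,33))])
print(L,Rr,(L[0]+Rr[0])/2,np.linalg.norm(L[0]-Rr[0]))
E
```

```text
(array([0.47460098, 0.02542947, 0.00800762]), [[-0.0, 0.2], [0.2, -0.1], [-0.2, -0.1]]) (array([0.64970485, 0.00527193, 0.00719374]), [[-0.0, -0.1], [0.1, 0.0], [-0.1, 0.1]]) [0.56215291 0.0153507  0.00760068] 0.17626217690254345
(array([0.47137429, 0.03161029, 0.01064878]), [[0.1, -0.1], [-0.3, 0.2], [0.3, -0.0]]) (array([0.65453565, 0.01074089, 0.01438646]), [[0.1, -0.2], [0.3, 0.0], [-0.5, 0.3]]) [0.56295497 0.02117559 0.01251762] 0.18438434029990522
```

```bash
python3 - <<'E'
from h import *
import pickle
s=pickle.load(open('w1.pkl','rb'))
g=lambda l:np.array([atz('wrist',(250+(a+.5)/5-.5,105+(b+.5)/5-.5),.008,s)[:2] for a,b in l])
for l in ([(76,70),(722,68),(712,550),(92,556)],[(62,48),(744,46),(728,572),(82,576)],[(130,120),(672,122),(664,500),(143,504)]):
    p=g(l);print(p.mean(0),[np.linalg.norm(p[i]-p[i-1]).round(4) for i in range(4)],[np.degrees(np.arctan2(v[1],v[0])).round(2) for v in(p[1]-p[0],p[2]-p[3],p[0]-p[3],p[1]-p[2])])
E
```

```text
[ 0.55448967 -0.05299578] [np.float64(0.1375), np.float64(0.1761), np.float64(0.1374), np.float64(0.179)] [np.float64(-6.45), np.float64(-6.44), np.float64(83.1), np.float64(84.32)]
[ 0.55558316 -0.05318595] [np.float64(0.1497), np.float64(0.186), np.float64(0.1506), np.float64(0.1875)] [np.float64(-6.41), np.float64(-6.67), np.float64(83.31), np.float64(83.88)]
[ 0.55479109 -0.05279906] [np.float64(0.1079), np.float64(0.1475), np.float64(0.1069), np.float64(0.1484)] [np.float64(-6.88), np.float64(-6.52), np.float64(83.51), np.float64(83.97)]
```

Re-triangulated, the corner screws lie on the base plate (z≈8 mm), giving a bracket centre (0.5547, −0.0529) and yaw −6.5°. The pump is within 1 mm of that, so I lower it.

Emit:
move_arm:
  steps:
    - [0,0,8,0]
    - [0,0,16,0]
    - [0,0,22,0]
    - [0,0,27,0]
    - [0,0,31,0]
    - [0,0,34,0]
    - [0,0,36,0]
    - [0,0,36,0]
    - [0,0,36,0]

```text
clock: 8.85
position: [0.5844, -0.0558, 0.268]
ee_rot: [2.347, 2.087, 0.0]
force: [-6.0, -1.1, 6.7]
width: 0.17
```

Emit:
move_arm:
  steps:
    - [0,0,0,0]
    - [0,0,0,0]
    - [0,0,0,0]
    - [0,0,0,0]
  grip: 40

```text
clock: 9.35
position: [0.5845, -0.0559, 0.2668]
ee_rot: [2.347, 2.088, 0.0]
force: [0.0, -0.5, -0.0]
width: 0.433
```

Emit:
move_arm:
  steps:
    - [0,0,-20,0]
    - [0,0,-60,0]
    - [0,0,-100,0]
    - [0,0,-130,0]
    - [0,0,-130,0]
    - [0,0,-130,0]

```text
clock: 10.1
position: [0.5842, -0.056, 0.3961]
ee_rot: [-2.347, -2.087, 0.001]
force: [0.8, -0.2, 0.1]
width: 0.439
```

```bash
python3 - <<'E'
from h import *
import pickle
s,im=snap('wrist','pics/w6.png');pickle.dump(s,open('w6.pkl','wb'));print(s['position'],s['force'])
_,im=snap('side','pics/s6.png');crop(im,270,170,370,270,6,'pics/s6c.png')
E
```

```text
[ 0.58415394 -0.05601821  0.39611364] [ 0.78909702 -0.20197163  0.0928231 ]
```

View pics/w6.png

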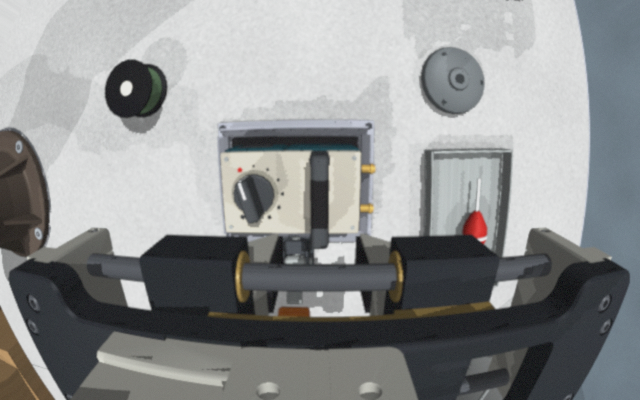

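View pics/s6c.png

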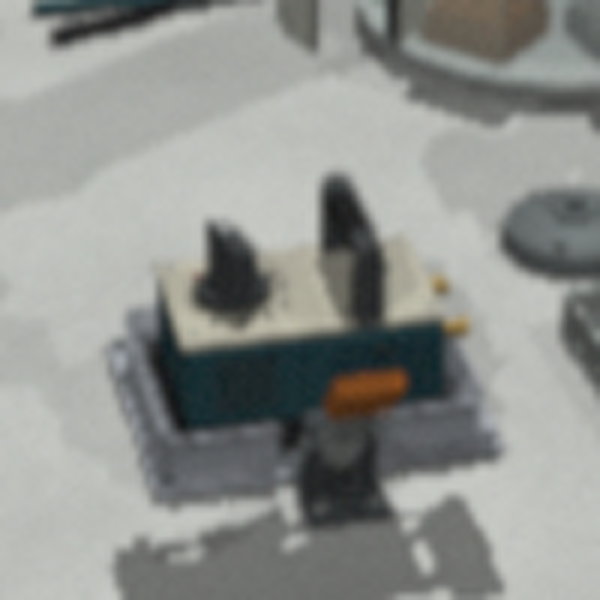

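Seated evenly in the bracket in both views. Next is the lever.

```bash
python3 - <<'E'
from h import *
to((.5401,-.1811,.31),83.5)
E
```

```text
row [-129.3  -28.9   85.6] -0.004 curyaw 83.3 tilt 0.11 j7 -0.31 t 10.2
```

Emit:
move_arm:
  steps:
    - [-50,-12,0,-0.004]
    - [-100,-24,10,-0.004]
    - [-129.5,-29,50,-0.004]
    - [-129.5,-29,86,-0.004]
    - [-129.5,-29,86,-0.004]
    - [-129.5,-29,86,-0.004]
    - [-129.5,-29,86,-0.004]
  grip: 0

```text
clock: 11.08
position: [0.5412, -0.1806, 0.3122]
ee_rot: [2.341, 2.092, 0.002]
force: [0.5, -0.2, -0.3]
width: 0.005
```

```bash
python3 - <<'E'
from h import *
s,im=snap('side','pics/s7.png');crop(im,260,150,380,270,5,'pics/s7c.png')
to((.5401,-.1811,.31),83.5);print(arm.observe()['width'])
E
```

```text
row [-0.5 -1.   2.1] 0.001 curyaw 83.6 tilt 0.14 j7 -0.11 t 11.125
0.0057687238231940285
```

View pics/s7c.png

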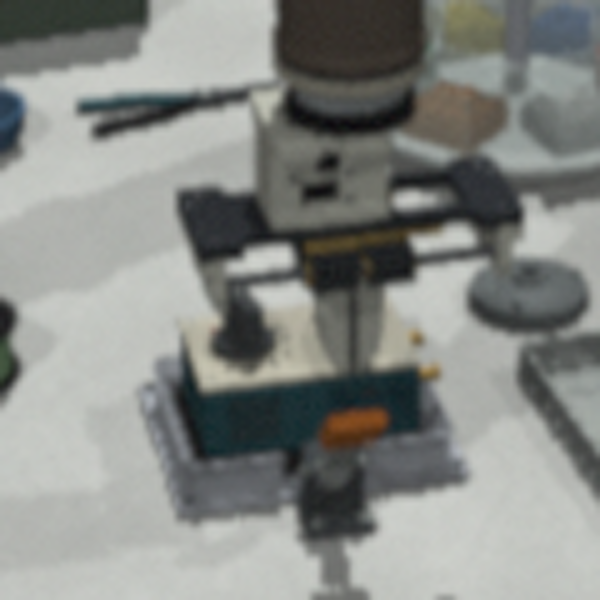

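Emit:
move_arm:
  steps:
    - [0,-1,20,0]
    - [0,-1,31,0]
    - [-5,-1,37,0]
    - [-11,-1,43,0]
    - [-15,-1,48,0]
    - [-20,-1,54,0]
    - [-24,-1,60,0]
    - [-27,-1,66,0]
    - [-29,-1,71,0]
    - [-31,-1,76,0]
    - [-32,-1,80,0]
    - [-32.5,-1,84,0]
    - [-33,-1,86,0]
    - [-33,-1,86,0]

```text
clock: 12.88
position: [0.5358, -0.2138, 0.2273]
ee_rot: [2.342, 2.091, -0.001]
force: [-9.6, 2.1, 32.3]
width: 0.006
```

```bash
python3 - <<'E'
from h import *
s,im=snap('side','pics/s8.png');crop(im,260,150,380,270,5,'pics/s8c.png')
print(s['position'],s['force'])
E
```

```text
[ 0.53584822 -0.2138223   0.22730313] [-9.63314708  2.1294042  32.34077167]
```

View pics/s8c.png

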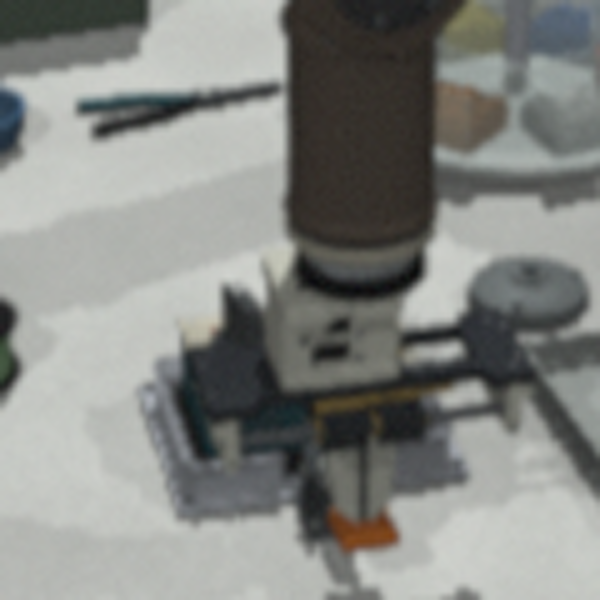

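Lever is down at its stop (tip at 49 mm, 32 N). Back off upward and check that it stays.

Emit:
move_arm:
  steps:
    - [0,0,-10,0]
    - [0,0,-50,0]
    - [0,0,-100,0]
    - [0,0,-140,0]
    - [10,0,-180,0]
    - [10,0,-180,0]
    - [10,0,-180,0]
  grip: 45

```text
clock: 13.8
position: [0.5365, -0.2041, 0.404]
ee_rot: [-2.343, -2.092, 0.001]
force: [-1.1, 0.1, -0.8]
width: 0.492
```

```bash
python3 - <<'E'
from h import *
import pickle
s,im=snap('side','pics/s9.png');crop(im,260,150,380,270,5,'pics/s9c.png')
print(s['position'],s['force'])
s,im=snap('wrist','pics/w9.png');pickle.dump(s,open('w9.pkl','wb'))
c=np.radians(-6.5);d=np.array([.5547,-.0529])+.036*np.array([-np.cos(c),-np.sin(c)]);print(d)
E
```

```text
[ 0.53653067 -0.2041285   0.40403504] [-1.09124078  0.10571893 -0.83559453]
[ 0.51893141 -0.04882468]
```

View pics/s9c.png

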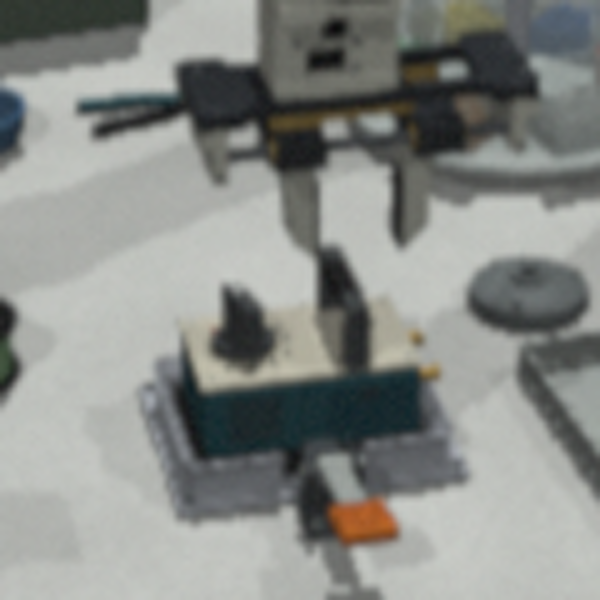

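View pics/w9.png

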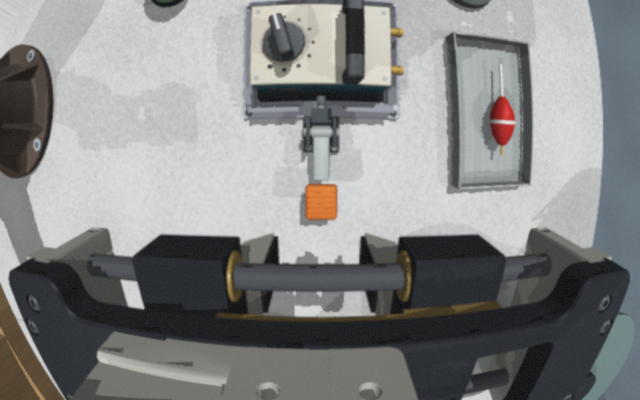

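```bash
python3 - <<'E'
from h import *
to((.511,-.118,.37),83.5)
E
```

```text
row [ 82.8 -34.9  33.4] -0.0 curyaw 83.5 tilt 0.14 j7 -0.02 t 13.9
```

Emit:
move_arm:
  steps:
    - [45,-18,15,0]
    - [83,-35,33,0]
    - [83,-35,33,0]
    - [83,-35,33,0]

```text
clock: 14.4
position: [0.5115, -0.1182, 0.3711]
ee_rot: [-2.343, -2.092, 0.002]
force: [1.1, 0.6, 0.2]
width: 0.487
```

```bash
python3 - <<'E'
from h import *
import pickle
s,im=snap('wrist','pics/w10.png');pickle.dump(s,open('w10.pkl','wb'))
print(s['position'],proj('wrist',(.519,-.0488,.112),s),proj('wrist',(.519,-.0488,.074),s))
u,v=proj('wrist',(.519,-.0488,.1),s).astype(int)
x0,y0=max(u-50,0),max(v-50,0);print(x0,y0);crop(im,x0,y0,u+50,v+50,6,'pics/w10c.png')
E
```

```text
[ 0.51146876 -0.11815654  0.37113146] [319.81748472 123.86858313] [319.75506216 123.69481104]
269 73
```

View pics/w10c.png

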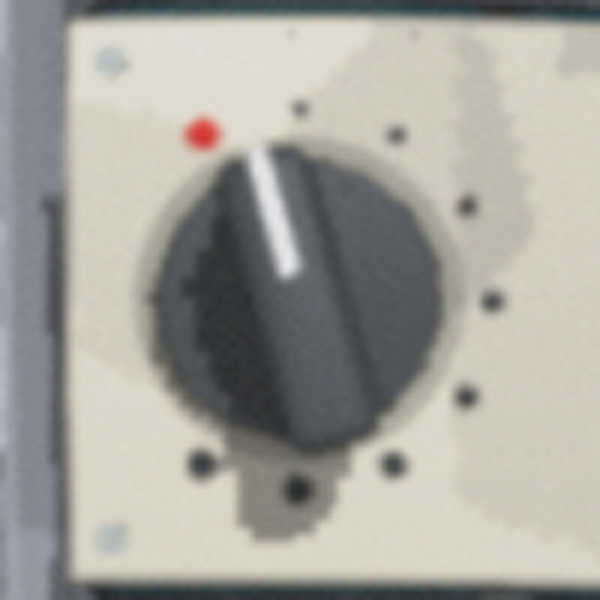

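The crop shows the dial centred at (298,299) with the white stripe pointing 14.7° left of up, i.e. dial angle ≈ 15°, halfway between the red mark and dot 1. It therefore needs about +135°. I grip the bar along that direction.

```bash
python3 - <<'E'
from h import *
to((.518,-.048,.300),98.2)
to((.518,-.048,.264),98.2)
E
```

```text
row [70.9 -1.7 71.4] -0.258 curyaw 83.4 tilt 0.03 j7 -0.18 t 14.45
row [ 70.9  -1.7 107.4] -0.258 curyaw 83.4 tilt 0.03 j7 -0.18 t 14.45
```

Emit:
move_arm:
  steps:
    - [40,-1,10,-0.13]
    - [71,-2,40,-0.258]
    - [71,-2,71,-0.258]
    - [71,-2,71,-0.258]
    - [71,-2,71,-0.258]
    - [71,-2,90,-0.258]
    - [71,-2,107,-0.258]
    - [71,-2,107,-0.258]
    - [71,-2,107,-0.258]
  grip: 34

```text
clock: 15.58
position: [0.5178, -0.0467, 0.2653]
ee_rot: [2.055, 2.376, 0.001]
force: [-0.2, -0.7, 0.7]
width: 0.37
```

```bash
python3 - <<'E'
from h import *
s,im=snap('side','pics/s11.png');crop(im,260,150,380,270,5,'pics/s11c.png')
print(s['position'],s['force'],s['width']);to((.518,-.048,.264),98.2)
E
```

```text
[ 0.51778038 -0.04673142  0.26529947] [-0.22208478 -0.7210357   0.70496132] 0.3695012626491063
row [-1.3 -0.   1.4] 0.002 curyaw 98.3 tilt 0.06 j7 -0.19 t 15.625
```

View pics/s11c.png

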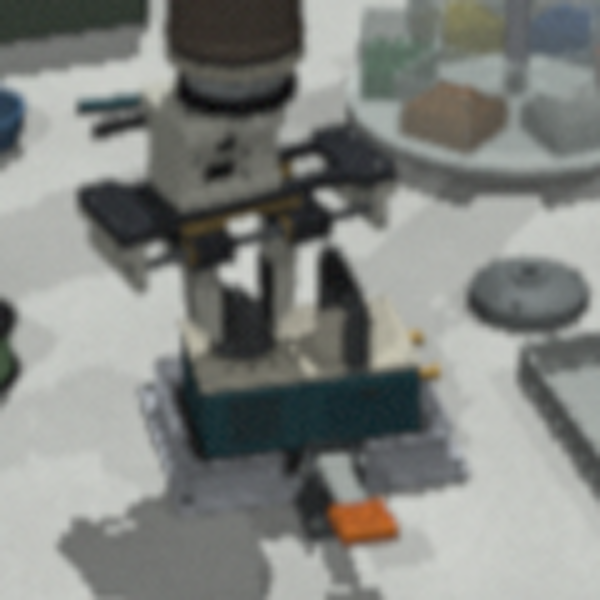

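Emit:
move_arm:
  steps:
    - [-1,0,1,0]
    - [-1,0,1,0]
    - [-1,0,1,0]
    - [-1,0,1,0]
  grip: 0
  grip_force: 25

```text
clock: 16.12
position: [0.5178, -0.0477, 0.2639]
ee_rot: [2.055, 2.376, 0.001]
force: [0.8, 0.1, 1.7]
width: 0.135
```

Emit:
move_arm:
  steps:
    - [0,0,0,0.1]
    - [0,0,0,0.2]
    - [0,0,0,0.3]
    - [0,0,0,0.4]
    - [0,0,0,0.5]
    - [0,0,0,0.6]
    - [0,0,0,0.7]
    - [0,0,0,0.8]
    - [0,0,0,0.8]

```text
clock: 17.25
position: [0.5181, -0.0476, 0.2639]
ee_rot: [2.817, 1.389, 0.002]
force: [3.4, -0.6, -0.8]
width: 0.138
```

```bash
python3 - <<'E'
from h import *
s=arm.observe();print(s['position'],s['force'],s['ft_torque'],s['width'],s['joints']);to((.518,-.048,.264),98.2)
E
```

```text
[ 0.51809926 -0.04761917  0.26394218] [ 3.40569442 -0.64196639 -0.78502121] [-0.12997419 -0.72661426 -0.01459519] 0.13838733047956353 [ 0.22245007  0.45761528 -0.30985279  1.96579407  0.20024322  0.74594929
 -0.85935272]
row [-0.4  0.2 -0.1] -0.797 curyaw 52.5 tilt 0.08 j7 -0.86 t 17.25
```

Emit:
move_arm:
  steps:
    - [0,0,0,0.1]
    - [0,0,0,0.2]
    - [0,0,0,0.3]
    - [0,0,0,0.4]
    - [0,0,0,0.5]
    - [0,0,0,0.6]
    - [0,0,0,0.7]
    - [0,0,0,0.8]
    - [0,0,0,0.9]
    - [0,0,0,0.9]

```text
clock: 18.5
position: [0.518, -0.0478, 0.2639]
ee_rot: [3.141, 0.029, 0.001]
force: [2.0, -1.3, 2.2]
width: 0.139
```

```bash
python3 - <<'E'
from h import *
s=arm.observe();print(s['position'],s['force'],s['ft_torque'],s['width'],s['joints']);to((.518,-.048,.264),-36.5)
E
```

```text
[ 0.51797078 -0.04778519  0.26392185] [ 1.96787213 -1.27132223  2.24119757] [-0.3430463  -0.55675557 -0.06401087] 0.13932071444584151 [ 0.04664843  0.43780263 -0.0760166   1.98092488  0.04925208  0.72367636
 -1.6117013 ]
row [ 0.   0.2 -0.1] 0.655 curyaw 1.0 tilt 0.06 j7 -1.61 t 18.5
```

Emit:
move_arm:
  steps:
    - [0,0,0,0.1]
    - [0,0,0,0.2]
    - [0,0,0,0.3]
    - [0,0,0,0.4]
    - [0,0,0,0.5]
    - [0,0,0,0.6]
    - [0,0,0,0.655]
    - [0,0,0,0.655]
    - [0,0,0,0.655]

```text
clock: 19.62
position: [0.5178, -0.0482, 0.2639]
ee_rot: [2.983, -0.984, 0.001]
force: [2.5, -4.8, 3.7]
width: 0.137
```

Emit:
move_arm:
  steps:
    - [0,0,0,0]
    - [0,0,0,0]
    - [0,0,0,0]
  grip: 34

```text
clock: 20.0
position: [0.5173, -0.0473, 0.2635]
ee_rot: [-2.983, 0.986, 0.002]
force: [0.1, -0.3, 0.1]
width: 0.362
```

Emit:
move_arm:
  steps:
    - [0,0,-15,0]
    - [0,0,-50,0]
    - [0,0,-100,0]
    - [0,0,-140,0]
    - [0,0,-140,0]
    - [0,0,-140,0]

```text
clock: 20.75
position: [0.5173, -0.0476, 0.4039]
ee_rot: [-2.983, 0.987, -0.0]
force: [-0.4, -0.6, -0.4]
width: 0.37
```

```bash
python3 - <<'E'
from h import *
import pickle
s,im=snap('wrist','pics/w12.png');pickle.dump(s,open('w12.pkl','wb'));print(s['position'],s['joints'])
u,v=proj('wrist',(.518,-.048,.1),s).astype(int);print(u,v)
to((.518,-.118,.40),83.5)
E
```

```text
[ 0.51725631 -0.04759072  0.40388601] [-0.10772206  0.26243189  0.12076289  1.83674369 -0.03622775  1.04444582
 -2.18269466]
319 195
row [42.7 56.   3.2] -2.096 curyaw -36.6 tilt 0.07 j7 -2.18 t 20.8
```

View pics/w12.png

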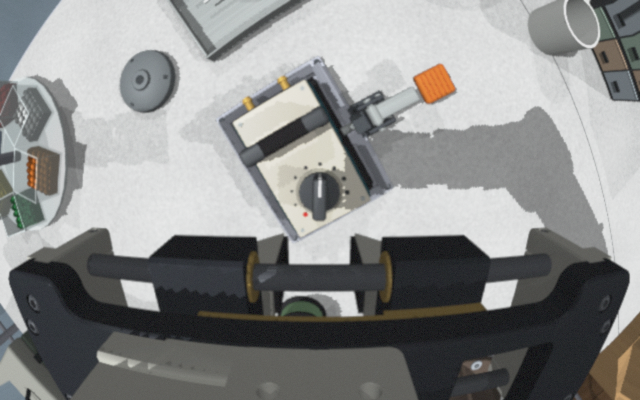

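The lever is still down and the dial's white end points up the image at (319,180). I'll crop to count the dots.

```bash
python3 - <<'E'
from h import *
import pickle
im=cv2.imread('pics/w12.png')[:,:,::-1];crop(im,275,150,365,240,6,'pics/w12c.png')
s,im=snap('top','pics/t12.png');crop(im,280,165,430,275,5,'pics/t12c.png')
E
```

```text
(no output)
```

View pics/w12c.png

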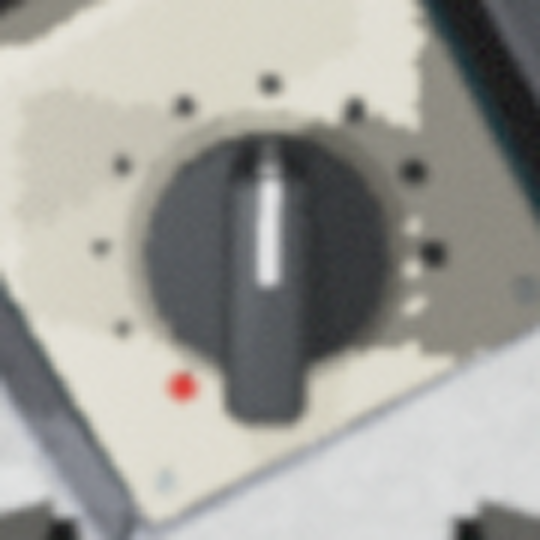

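View pics/t12.png

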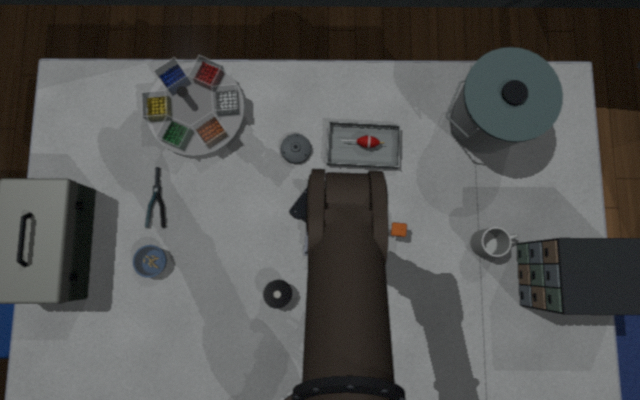

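Counting clockwise from the red mark at (183,387), the stripe points at the fifth dot (270,84). The other objects are where they were and the gripper is clear, so I hand in.

```bash
python3 -c "
from cell import arm
s=arm.observe();print(s['clock'],s['force']);print(arm.sign_off())"
```

```text
20.85 [-0.31358683 -0.64441304  0.09342874]
the job is handed in; nothing more can be done
None
```

The pump is clamped in the bracket with its dial end towards the robot, and the dial is at setting 5. I handed the job in at 20.9 s; no verdict was reported.

- **Pump:** I lifted it by its bar and lowered it with its centre measured within about 1 mm of the bracket centre. It came to rest at the height expected for the bracket floor. I did not re-measure its position after letting go. It looked level and seated in the wrist and side views.
- **Lever:** I pressed it to its stop with 32 N. Pictures taken after I backed off show it staying down.
- **Dial:** It started about halfway between off and dot 1, so I turned it 135° rather than a whole number of clicks. After letting go, the white end points at the fifth dot clockwise from the red mark.
- **Other objects:** In the last top view the mug, tray, float, ashtray, spool, reel cover and pliers look unmoved. The gripper was 140 mm above the dial grip with no contact force.

The top and wrist cameras first disagreed by up to 6 mm on the bracket's position. I had taken its corner screws to be at lip height, but they are on the base plate. Using the right height brought most of the readings into line, and that position is what I used to set the pump down.

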